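# Bolt a round core down in its V cradle

## Task

Lay the round wooden core gently into the two V supports of the grey cradle, centred along its length between them, so that it rests in both. Then lift the bolt's lever, slide the bolt right across over the core until its tip is fully in the keeper, and turn the lever down into the second gap of the latch plate so that the bolt is locked there. Let go of everything.

Things in the scene. Friction and masses are not known exactly. Their poses are not given: they have to be found in the camera images.
- core_mid (a point): middle of the loose round wooden core (plain pale wood cylinder, 46 mm diameter, 200 mm long, about 0.25 kg), on its axis half-way along, 23 mm above the worktop at the start, where it lies to the right of the cradle. The x axis runs along the core; it can roll.
- core: the same wooden core, listed only so that its rest and its landing can be judged; origin on its surface, half-way along.
- cradle_seat (a point): where the core's middle must come to lie in the fixed grey cradle, 60 mm above the worktop. x along the V supports (away from the robot), y to the cradle's left, z up. Two 90-degree V supports, 22 mm thick, stand at x = -45 and +45 mm; their arms rise to this height at y = +-33 to 40 mm. Between them all is free down to the base plate's top, 48 mm below.
- cradle: the fixed grey steel cradle, axes as cradle_seat, origin on the worktop below it. Base plate 190 x 300 x 12 mm. The bolt crosses at x = -80, its axis 97 mm high, 6 mm clear over the seated core. Bolt barrel: x -95 to -66, y 35 to 190, top 111 mm high. Keeper, a square eye on a post: x -95 to -65, y -35 to -75, top 113 mm high.
- bolt (a joint): travel of the 16 mm steel bolt towards the keeper (cradle -y), m: 0 = withdrawn (tip at y = 36 mm), 0.071 = tip at the keeper's mouth, 0.122 = end of track. Takes about 2.5 N; stays where it is left. The second, locking gap lies at a travel between 0.097 and 0.113, differently each time and not in these readings: feel for it with the lever.
- bolt_lever (a joint): angle of the bolt's lever about the bolt's axis, rad: 0 = down (0.17 below level, pointing to cradle -x), growing as it is lifted, at most 1.40. Stiff, about 1 N at the handle; stays where put. Below about 0.9 the latch plate blocks it between its gaps; above 1.0 it slides freely. Pressed down off the gap it stops on the plate somewhere between 0.5 and 0.9; in the gap it goes down to 0.
- lever_grip (a point): place to pinch the lever's dark round handle (12 mm thick, from 26 to 70 mm off the bolt's axis): 48 mm from that axis, fingers on each side along cradle y. Starts down in the first, wide gap, at cradle x -127, y 157, 89 mm high, free below; moves with the lever. Its 8 mm arm fits the locking gap, 13 mm wide, in the 5 mm latch plate on the front of the barrel.

How it is judged (in metres and radians):
On the way, in this order (a step that is already met when the one before it is completed fails the run):
1. the core lies in both V supports while the bolt is still withdrawn (z of core_mid in the frame of cradle_seat between -0.004 and 0.003 m and y of core_mid in the frame of cradle_seat between -0.003 and 0.003 m and x of core_mid in the frame of cradle_seat between -0.015 and 0.015 m and angle between the x axis of core_mid and the x axis of cradle_seat, either way round below 0.04 rad and value of joint bolt below 0.04 m), for 0.2 s.
2. the bolt is across over the core with its tip in the keeper (value of joint bolt above 0.092 m), for 0.2 s.
At the end, for the whole second after the job is handed in: The core rests in both V supports (its middle within 3 mm sideways, 15 mm lengthwise and 3 mm up or 4 mm down of the seat, parallel within 0.04 rad), the bolt has travelled more than 92 mm, so that its tip is in the keeper, its lever is down in the locking gap (below 0.3 rad), and all is at rest (z of core_mid in the frame of cradle_seat between -0.004 and 0.003 m and y of core_mid in the frame of cradle_seat between -0.003 and 0.003 m and x of core_mid in the frame of cradle_seat between -0.015 and 0.015 m and angle between the x axis of core_mid and the x axis of cradle_seat, either way round below 0.04 rad and value of joint bolt above 0.092 m and value of joint bolt_lever below 0.3 rad and linear speed of core below 0.02 m/s); the robot touches nothing.
It fails at once if the core is banged into the cradle (contact force between core and cradle above 90 N).
It also fails if it takes over 67 s, if anything falls off the work surface, if the arm or the gripper's body presses on something with over 40 N, if the wrist force passes 120 N, or if a joint passes its speed limit or range.

## Robot

A 6-joint arm with a two-finger parallel gripper is mounted at the origin on a cart in front of the work surface, level with it; the furniture and walls round the work are solid. World frame = base frame: x ahead of the robot, y to its left, z up, the work surface at z = 0. Lengths are in mm, angles in rad, forces in N, time in s.
With the tool pointing down it reaches from about 275 to 750 mm from the base axis. Payload 10.2 kg.
Tool frame: the origin (TCP) lies on the front face of the gripper's body, between the roots of the fingers; the fingertips stand 73 mm ahead of it and the grasp point (between the pads) lies ctrl.grip_depth ahead of it (ctrl.grip_depth is the distance from the TCP to the grasp point, in mm); z points along the fingers, y is the direction in which the jaws open and shut (so a half turn about z gives the same grasp; the last joint's range is limited). The gripper opens to 85 mm and grips with 20 to 120 N. Pads are 22 mm wide; open, the fingers measure 114 mm over their backs; the gripper's body (76 mm by 85 mm) begins 54 mm behind the grasp point. The pads swing forward as they close: fully open they stand 13 mm farther back than shut.
Start: joints at [-1.46, 0.313, 1.498, -0, 1.331, -0.223], TCP at [171.996, -496.033, 303.894] pointing down, gripper open.
Joint ranges: [-2.94, 2.94], [-0.97, 2.17], [0.19, 2.56], [-1.23, 4.37], [0.02, 3.11], [-2.88, 2.88]. Speed limits (rad/s): [2.39, 2.39, 3.01, 3.14, 3.14, 3.14].

## Interface

Orientations are given as a unit quaternion [w, x, y, z].
In Python, from rig import readout, capture, ctrl, nets gives the robot as it stands. The module is installed in compiled form; this text tells all that it offers.
- The arm moves only by the tool apply_moves, never from a script. Its argument "targets" is a list of rows, each a list of 4 numbers: the shift along the tool's x, y, z in cm, then the turn about the tool's z in degrees. A call has 1 to 8 rows; each row shifts and turns the commanded pose from where the row before left it, along the tool's axes as they then stand; what a row does not reach is not made up. A row lasts 1/10 s, in which the tool goes at most 50 mm and 8.59 degrees, less where a joint would pass 70% of its speed; a pose out of reach is approached as far as the arm can. A call with a gripper value outside its range is refused whole. "grip" is the finger opening in cm, from 0 to 8.54, set as the call begins (left out, the last holds). The fingers move at their own pace and stop on an object; "force" is the grip in N (left out, the last holds). Time passes only in rows, so rows that do not move let the fingers close. It gives the time, the measured TCP pose, the force and the opening at its end, in the units of the state.
- readout.sense(): the state, without advancing time (a new reading comes with each control period).
- capture(name): name is "scene" or "top"; returns a dict with "img" (480x640x3 uint8, red, green, blue), "fov_y" (degrees; the focal length in pixels is half the picture's height over the tangent of half this angle, whatever the lens; pixels are square), "cx", "cy" (the principal point, pixels), "eye" and "rotation" of the camera in the world. Camera axes: x right, y down, z forward; pixel columns grow to the right and rows downward; lengths in mm; the calibration is good to about 2 mm. A picture is of the moment at which its call begins. There is no depth.
- ctrl.finish_job(): hands the job in, once; it reports no verdict.
Trained networks look in the newest picture that a camera, given by its name, has taken for a name from the list of things; names that differ only in an ending like _2 or _b are one class to them, and where a whole thing is asked for, a point or a joint stands for the part that bears it (a point fixed in the world has none). Each returns a list of dicts, best first, with "score" (0 to 1); they miss things now and then, are a little off and sometimes report something else, mostly with a low value. They report only what shows in the picture. A call takes as long as a camera call.
- nets.boxes_of(camera, target): "location" ([column, row] as shares, 0 to 1, of the picture: columns of its width, rows of its height, amid what is visible of it).
The state is a dict: "time_s": time; "joints": joint angles; "dq": joint speeds; "tau": joint torques, N m; "eef_pos": TCP position; "ee_rot": TCP orientation; "force": force on the tool from outside, world axes, zero at the start; "wrist_torque": the same for the moment, N m; "grip_width": opening from 0.0 (shut) to 1.0 (fully open).
Only numpy, scipy, OpenCV 4.12 (cv2) and the standard library are available. Lean on these libraries where they do the work, as an engineer would, in place of code of your own. Each camera call takes 0.05 s, during which the arm holds its last target.

## Working session

There is one attempt and no reset: what is moved stays moved. The work goes in short steps, Python scripts to look and compute and a tool call to move; the robot and the scene stay as the last step left them, time stands still between calls to the robot, and variables do not carry over. Pictures are saved under pics/ and viewed, and the job is handed in when it is done.

Besides the shell and the picture viewer there is one more tool, called after ">>>" by a JSON object that holds its "op" and its "data", one argument or row to a line. apply_moves: Moves the arm, as the interface text tells. Its arguments: {"type":"object","properties":{"targets":{"type":"array"},"grip":{"type":"number"},"force":{"type":"number"}},"required":["targets"]}

```bash
mkdir -p pics; ls
python3 - <<'E'
from rig import readout, capture, ctrl, nets
import cv2
print(readout.sense(), ctrl.grip_depth)
for c in ("scene","top"):
    d=capture(c); cv2.imwrite(f"pics/{c}0.png",d["img"][:,:,::-1])
    print(c,d["fov_y"],d["cx"],d["cy"],d["eye"],d["rotation"])
    for t in ("core_mid","core","cradle_seat","cradle","bolt","bolt_lever","lever_grip"):
        print(t,[(round(r["location"][0]*640,1),round(r["location"][1]*480,1),round(r["score"],2)) for r in nets.boxes_of(c,t)[:3]])
E
```

```text
pics
{'time_s': 0.0, 'joints': array([-1.46040414e+00,  3.13458595e-01,  1.49840905e+00,  2.17032417e-05,
        1.33094000e+00, -2.23402317e-01]), 'dq': array([ 9.62049022e-04,  8.46734053e-04,  5.27540773e-04,  1.93942487e-03,
       -4.54449892e-05, -4.80160753e-04]), 'tau': array([ 3.57877187e-03, -4.12267148e+01, -2.59743530e+01, -1.17408564e-05,
        4.19747332e-03,  3.39599687e-06]), 'eef_pos': array([ 171.98076926, -495.8791259 ,  303.34115594]), 'ee_rot': array([-6.05932908e-04,  9.86105200e-01,  1.66120939e-01,  4.48310057e-05]), 'force': array([ 0.0288555 , -0.31145186, -0.20199466]), 'wrist_torque': array([-0.05183122, -0.02095903,  0.02639319]), 'grip_width': 0.9993262848876076} 53.900000000000006
scene 48.38676951294671 319.24756379128604 238.78544748932052 [-33.08459437 381.9971841  881.9507459 ] [ 0.16795456 -0.41656467  0.83010132 -0.33044961]
core_mid [(410.2, 210.7, 0.63)]
core [(407.1, 209.4, 0.72)]
cradle_seat [(271.6, 292.1, 0.83)]
cradle [(274.0, 291.5, 0.83)]
bolt [(272.1, 297.5, 0.85), (270.1, 319.7, 0.22)]
bolt_lever [(271.0, 323.1, 0.54)]
lever_grip [(272.7, 317.6, 0.47), (409.8, 209.6, 0.47)]
top 45.70143405054137 311.79030948965396 232.77147334565745 [ 352.23051382  -62.39268704 1260.91146682] [-0.05951274  0.71125607 -0.69748693  0.06391416]
core_mid [(419.8, 257.1, 0.82)]
core [(422.7, 259.4, 0.95)]
cradle_seat [(261.2, 229.8, 0.81)]
cradle [(261.6, 229.1, 0.8)]
bolt [(260.8, 231.1, 0.68), (224.3, 259.6, 0.61)]
bolt_lever [(216.9, 274.8, 0.64)]
lever_grip [(217.2, 278.8, 0.53)]
```

View pics/scene0.png

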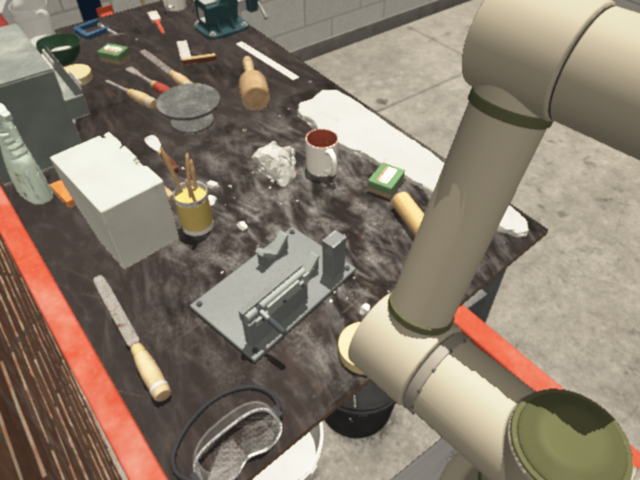

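View pics/top0.png

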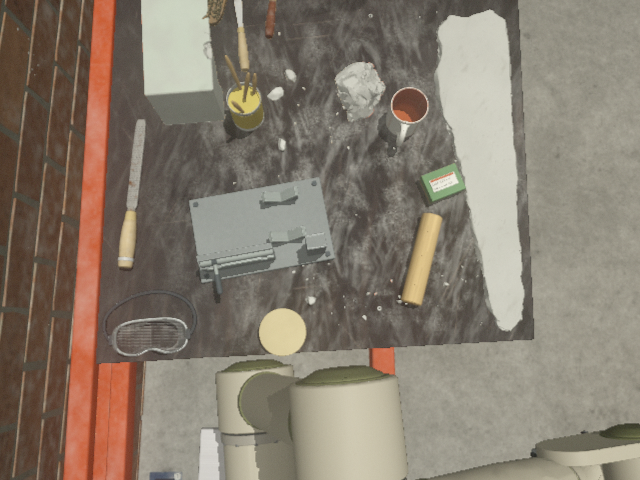

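Run:
```python
import cv2
im=cv2.imread("pics/top0.png")
cv2.imwrite("pics/t0c.png",cv2.resize(im[140:340,160:360],(800,800)[:2],interpolation=cv2.INTER_CUBIC)[:,:][:800,:800][::1] if 0 else cv2.resize(im[155:305,165:365],(800,600),interpolation=cv2.INTER_CUBIC))
cv2.imwrite("pics/t0d.png",cv2.resize(im[185:335,350:550],(800,600),interpolation=cv2.INTER_CUBIC))
im=cv2.imread("pics/scene0.png")
cv2.imwrite("pics/s0c.png",cv2.resize(im[215:365,175:375],(800,600),interpolation=cv2.INTER_CUBIC))
```

```text
(no output)
```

View pics/t0c.png

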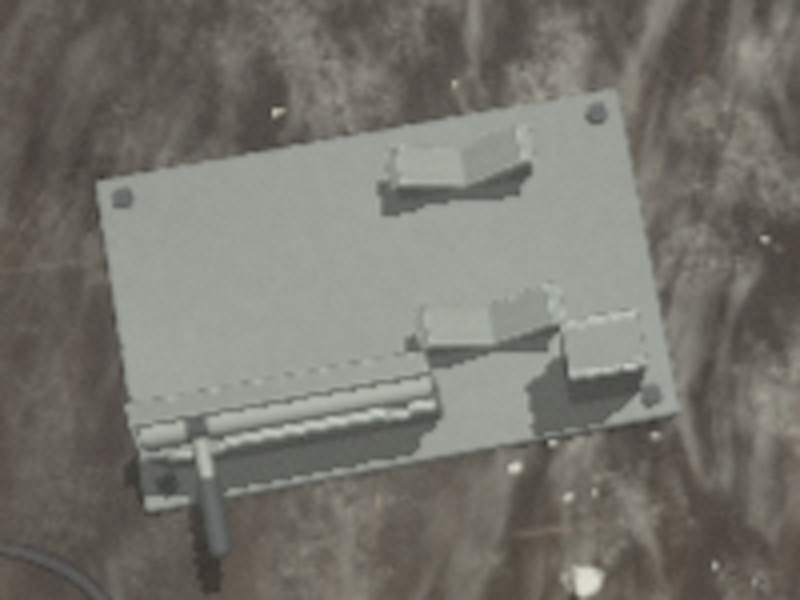

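View pics/t0d.png

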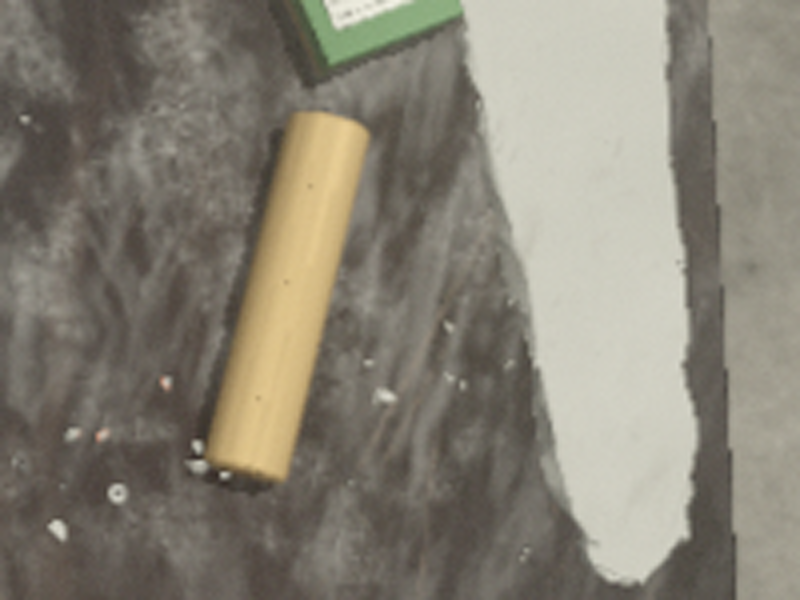

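View pics/s0c.png

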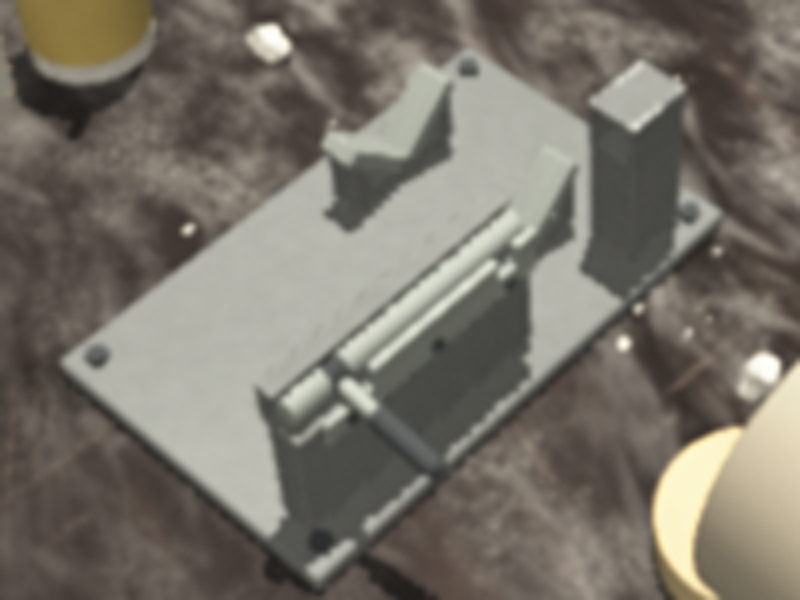

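The cradle sits at top pixels ~(190–335, 178–283), with its lever at (217, 280). The core lies at (422, 258), the green box is at (442, 183), and the mug is beyond it. The networks agree with the picture. Next I fit the poses by matching features.

```bash
cat > h.py <<'E'
import numpy as np, cv2
from scipy.spatial.transform import Rotation as R
from scipy.optimize import least_squares
CAL={"scene":(48.38676951294671,319.24756379128604,238.78544748932052,[-33.08459437,381.9971841,881.9507459],[0.16795456,-0.41656467,0.83010132,-0.33044961]),
"top":(45.70143405054137,311.79030948965396,232.77147334565745,[352.23051382,-62.39268704,1260.91146682],[-0.05951274,0.71125607,-0.69748693,0.06391416])}
def proj(c,P):
    f,cx,cy,e,q=CAL[c]; f=240/np.tan(np.radians(f/2))
    M=R.from_quat([q[1],q[2],q[3],q[0]]).as_matrix()
    p=(np.atleast_2d(P)-e)@M
    return np.c_[cx+f*p[:,0]/p[:,2],cy+f*p[:,1]/p[:,2]]
def rz(a): return np.array([[np.cos(a),-np.sin(a),0],[np.sin(a),np.cos(a),0],[0,0,1]])
def ray(c,uv,z):
    f,cx,cy,e,q=CAL[c]; f=240/np.tan(np.radians(f/2))
    M=R.from_quat([q[1],q[2],q[3],q[0]]).as_matrix()
    d=M@np.array([(uv[0]-cx)/f,(uv[1]-cy)/f,1]); e=np.array(e)
    return e+d*(z-e[2])/d[2]
E
python3 - <<'E'
from h import *
zt=lambda L:np.array(L)/4+[165,155]-0.375
zs=lambda L:np.array(L)/4+[175,215]-0.375
kt=zt([(560,322),(638,310),(645,370),(568,380)])   # far-left, far-right, near-right, near-left
pt=zt([(97,183),(617,89),(679,410),(147,513)])
ks=zs([(590,100),(640,62),(685,88),(632,130)])
ps=zs([(62,362),(468,45),(722,215),(317,590)]) 
K=np.array([(-65,-35,113),(-65,-75,113),(-95,-75,113),(-95,-35,113)])
Ks=np.array([(-65,-35,113),(-65,-75,113),(-95,-75,113),(-95,-35,113)])
print(ray("top",kt.mean(0),113))
def model(p):
    x,y,a,px,py=p
    Pl=np.array([(px+95,py+150,12),(px+95,py-150,12),(px-95,py-150,12),(px-95,py+150,12)])
    T=lambda Q:Q@rz(a).T+[x,y,0]
    return T(K),T(Pl)
def res(p,cams=("top","scene")):
    k,pl=model(p); r=[]
    if "top" in cams: r+=[proj("top",k)-kt,proj("top",pl)-pt]
    if "scene" in cams: r+=[proj("scene",k)-ks,proj("scene",pl)-ps]
    return np.concatenate(r).ravel()
for cams in (("top",),("scene",),("top","scene")):
    s=least_squares(res,[370,50,0.15,-20,50],args=(cams,),loss="soft_l1")
    print(cams,s.x.round(3),np.abs(s.fun).max().round(2),s.fun.reshape(-1,2).round(1).tolist())
s=s.x
T=lambda Q:np.array(Q)@rz(s[2]).T+[s[0],s[1],0]
# overlay
V=[(x,y,60) for x in(34,56,-34,-56) for y in(33,40,-33,-40)]+[(-127,157,89),(-80,35,97),(-95,35,111),(-66,35,111),(-95,190,111),(-66,190,111)]
for c,z,o in(("top","t0c",(165,155)),("scene","s0c",(175,215))):
    im=cv2.imread(f"pics/{z}.png")
    for q in (proj(c,T(V))-o+.375)*4: cv2.circle(im,tuple(int(v) for v in q),4,(0,0,255),1)
    for q in (proj(c,np.vstack(model(s)))-o+.375)*4: cv2.circle(im,tuple(int(v) for v in q),4,(255,0,0),1)
    cv2.imwrite(f"pics/{z}_o.png",im)
# core
im=cv2.imread("pics/top0.png"); hsv=cv2.cvtColor(im,cv2.COLOR_BGR2HSV)
m=cv2.inRange(hsv,(10,60,90),(30,255,255)); m[:200]=0;m[320:]=0;m[:,:390]=0;m[:,460:]=0
m=cv2.morphologyEx(m,cv2.MORPH_OPEN,np.ones((3,3)))
pts=cv2.findNonZero(m)[:,0].astype(np.float32)
r=cv2.minAreaRect(pts);print("core rect",r)
t=np.linspace(0,2*np.pi,40)
def core(p):
    x,y,a=p
    Q=np.array([(s_*100,23*np.cos(u),23+23*np.sin(u)) for s_ in(-1,1) for u in t])
    return proj("top",Q@rz(a).T+[x,y,0])
def mask(p):
    h=cv2.convexHull((core(p)*16).astype(np.float32)).astype(np.int32)
    mm=np.zeros((480,640),np.uint8);cv2.fillConvexPoly(mm,h,255,cv2.LINE_AA,4);return mm
from scipy.optimize import minimize
x0=ray("top",r[0],25)
o=minimize(lambda p:np.abs(mask((p[0],p[1],p[2]/50)).astype(float)-m).sum(),[x0[0],x0[1],-0.2*50],method="Nelder-Mead",options=dict(initial_simplex=[[x0[0],x0[1],-10],[x0[0]+8,x0[1],-10],[x0[0],x0[1]+8,-10],[x0[0],x0[1],-5]]))
print(x0,o.x,o.x[2]/50,o.fun/m.sum())
mm=mask((o.x[0],o.x[1],o.x[2]/50)); v=im.copy(); cc,_=cv2.findContours(cv2.threshold(mm,127,255,0)[1],0,1); cv2.drawContours(v,cc,-1,(0,0,255),1)
cv2.imwrite("pics/core_o.png",cv2.resize(v[185:335,350:550],(800,600)))
E
```

```text
[538.07700701 -75.1510207  113.        ]
('top',) [605.241  -4.947  94.454 -14.796  54.067] 1.01 [[-0.3, 0.5], [-0.6, -0.1], [0.4, -0.8], [0.4, 0.3], [-0.8, -0.4], [0.3, -0.7], [1.0, 0.8], [-0.4, 0.2]]
('scene',) [605.504  -5.312 -12.362 -16.816  56.237] 1.55 [[-0.6, 0.5], [0.0, -0.8], [0.2, -0.2], [0.4, 0.4], [-1.6, 0.6], [0.2, 0.5], [1.1, -0.2], [0.0, -1.1]]
('top', 'scene') [605.371  -5.139 245.249 -15.657  55.06 ] 1.73 [[-0.2, 0.5], [-0.5, -0.1], [0.5, -0.8], [0.5, 0.2], [-1.1, -0.2], [0.1, -0.2], [0.7, 1.3], [-0.8, 0.5], [-0.7, 0.5], [-0.0, -0.8], [0.2, -0.1], [0.3, 0.4], [-1.5, 0.0], [0.1, 0.0], [1.0, -0.7], [0.0, -1.7]]
core rect ((421.794189453125, 258.3235778808594), (22.55581283569336, 93.37621307373047), 14.03624439239502)
[ 518.60201356 -309.95093765   25.        ] [ 518.03504773 -309.69349191  -12.52520811] -0.25050416222792543 0.05581153345859228
```

View pics/t0c_o.png

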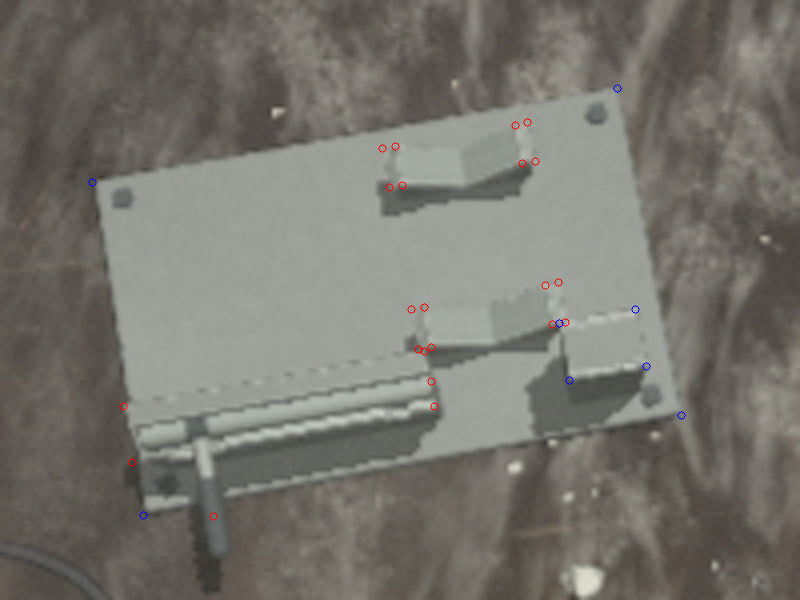

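View pics/s0c_o.png

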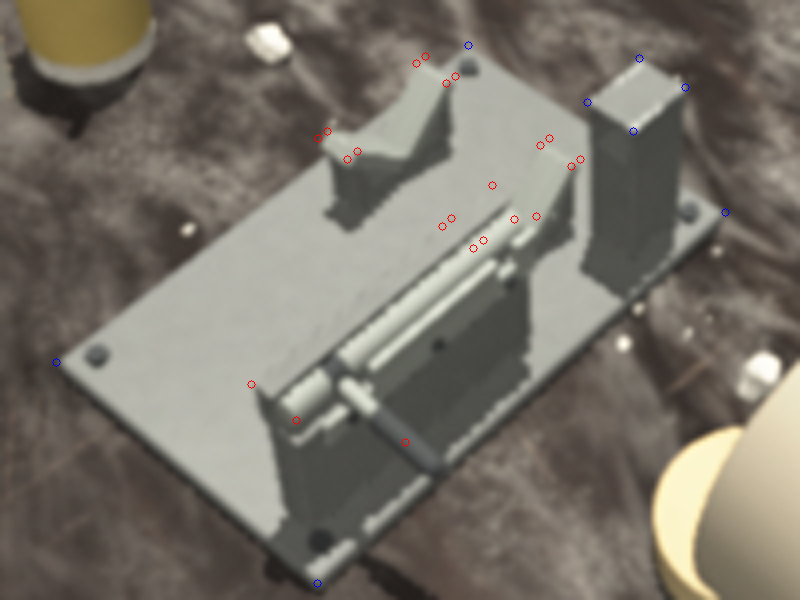

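View pics/core_o.png

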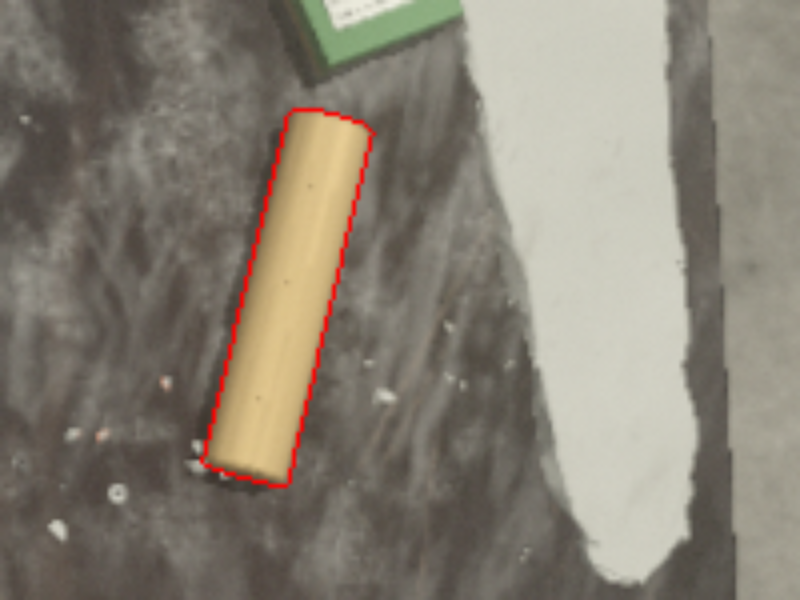

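Yaw is 0.205 rad (mod 2π), with the cradle origin at (605.4, -5.1); both cameras agree to under 0.5 mm. The core is at (518, -309.7) with yaw -0.25. The overlays fit to about 1 px. I'll turn first and work out the approach to the core.

```bash
cat >> h.py <<'E'
C0=np.array([605.4,-5.1,0]); CA=0.205
def cr(x,y,z): return rz(CA)@np.array([x,y,z])+C0
def go(target,yaw,s=None):
    from rig import readout
    s=s or readout.sense(); p=np.array(s["eef_pos"]); q=s["ee_rot"]
    M=R.from_quat([q[1],q[2],q[3],q[0]]).as_matrix()
    cur=np.arctan2(M[1,0],M[0,0]); d=np.degrees((yaw-cur+np.pi)%(2*np.pi)-np.pi)
    print("t",round(s["time_s"],2),"pos",p.round(1),"yaw",round(cur,4),"tilt",M[:,2].round(4),"F",np.round(s["force"],1),"grip",round(s["grip_width"],3))
    print("turn tool z deg",round(-d,2),"| shift now-axes cm",(M.T@(np.array(target)-p)/10).round(2),"| after-turn axes cm",((rz(np.radians(d))@M).T@(np.array(target)-p)/10).round(2))
E
python3 -c "
from h import *
go([518,-309.7,200],-0.2505)"
```

```text
t 0.8 pos [ 172.  -496.   303.9] yaw 0.3338 tilt [ 0. -0. -1.] F [ 0.  -1.  -0.9] grip 1.001
turn tool z deg 33.48 | shift now-axes cm [38.79 -6.27 10.39] | after-turn axes cm [ 28.9  -26.63  10.39]
```

>>> {"op": "apply_moves", "data": {
  "targets": [
    [0,0,0,8],
    [0,0,0,8],
    [0,0,1,8],
    [0,0,2,8],
    [0,0,2,1.5]
  ]
}}

```text
time_s: 1.3
eef_pos: [172.0, -496.1, 253.5]
ee_rot: [0.0, 0.992, -0.127, 0.0]
force: [-0.2, -0.0, 0.2]
grip_width: 1.003
```

```bash
python3 -c "
from h import *
go([518,-309.7,200],-0.2505)"
```

```text
t 1.3 pos [ 172.  -496.1  253.5] yaw -0.2552 tilt [ 1.e-04 -9.e-04 -1.e+00] F [-0.2 -0.   0.2] grip 1.003
turn tool z deg -0.27 | shift now-axes cm [ 28.77 -26.77   5.34] | after-turn axes cm [ 28.9  -26.64   5.34]
```

>>> {"op": "apply_moves", "data": {
  "targets": [
    [2.6,-2.4,0,-0.3],
    [2.6,-2.4,0,0],
    [2.6,-2.4,0,0],
    [2.6,-2.4,0.5,0],
    [2.6,-2.4,0.5,0],
    [2.6,-2.4,0.5,0],
    [2.6,-2.4,0.5,0],
    [2.6,-2.4,1,0]
  ]
}}

```text
time_s: 2.1
eef_pos: [421.9, -359.9, 224.2]
ee_rot: [0.001, 0.992, -0.122, 0.0]
force: [-0.0, -0.3, -1.1]
grip_width: 0.994
```

>>> {"op": "apply_moves", "data": {
  "targets": [
    [2.6,-2.4,1,0],
    [2.6,-2.4,1.3,0],
    [2.7,-2.6,0,0],
    [0,0,0,0]
  ]
}}

```text
time_s: 2.5
eef_pos: [517.8, -305.5, 200.3]
ee_rot: [-0.0, 0.993, -0.121, 0.0]
force: [0.6, -0.9, -0.3]
grip_width: 0.997
```

Run:
```python
from h import *
go([518,-309.7,78],-0.2505)
from rig import capture
for c in("top","scene"):
    cv2.imwrite(f"pics/{c}1.png",capture(c)["img"][:,:,::-1])
im=cv2.imread("pics/top1.png");a=cv2.resize(im[185:335,350:550],(800,600));cv2.imwrite("pics/top1c.png",a)
```

```text
t 2.5 pos [ 517.8 -305.5  200.3] yaw -0.2416 tilt [ 3.e-04  7.e-04 -1.e+00] F [ 0.6 -0.9 -0.3] grip 0.997
turn tool z deg 0.51 | shift now-axes cm [ 0.12  0.41 12.23] | after-turn axes cm [ 0.12  0.41 12.23]
```

View pics/top1c.png

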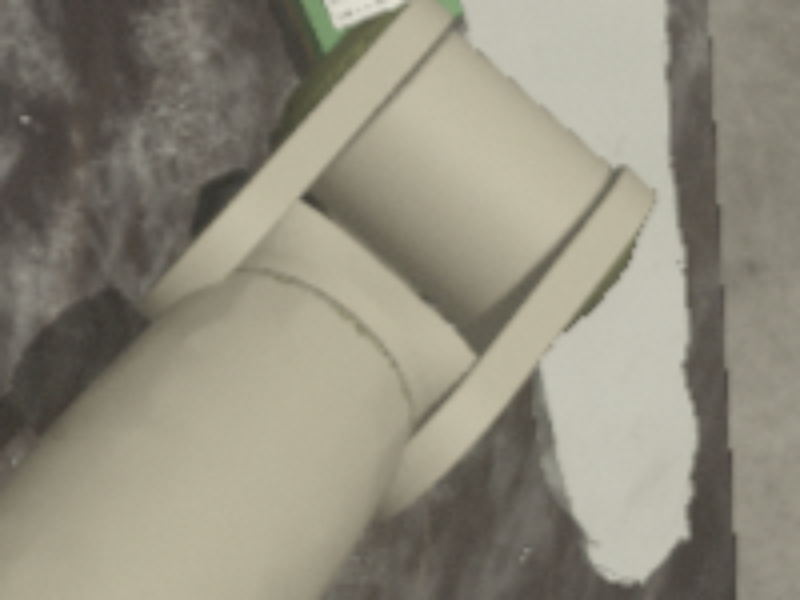

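View pics/scene1.png

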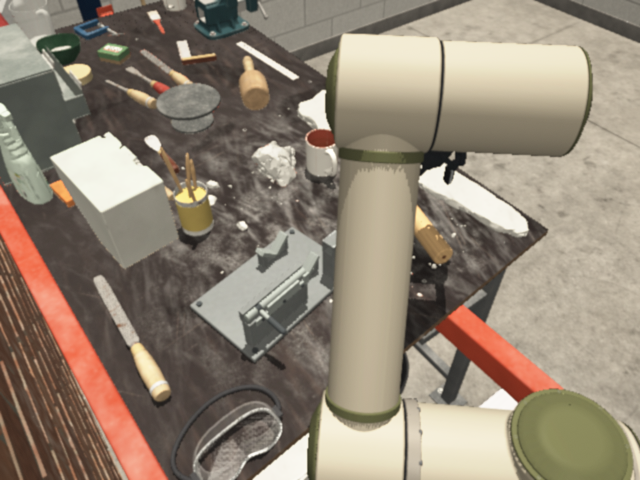

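The arm hides the core in the top view. In the scene view its near end shows at about (445, 258). I'll cross-check the core pose there before descending.

Run:
```python
from h import *
im=cv2.imread("pics/scene1.png")
t=np.linspace(0,2*np.pi,40)
for s_ in(-100,100):
    Q=np.array([(s_,23*np.cos(u),23+23*np.sin(u)) for u in t])@rz(-.2505).T+[518,-309.7,0]
    cv2.polylines(im,[np.int32(proj("scene",Q).round())],True,(0,0,255),1)
cv2.imwrite("pics/s1o.png",cv2.resize(im[170:290,380:540],(800,600),interpolation=cv2.INTER_CUBIC))
```

```text
(no output)
```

View pics/s1o.png

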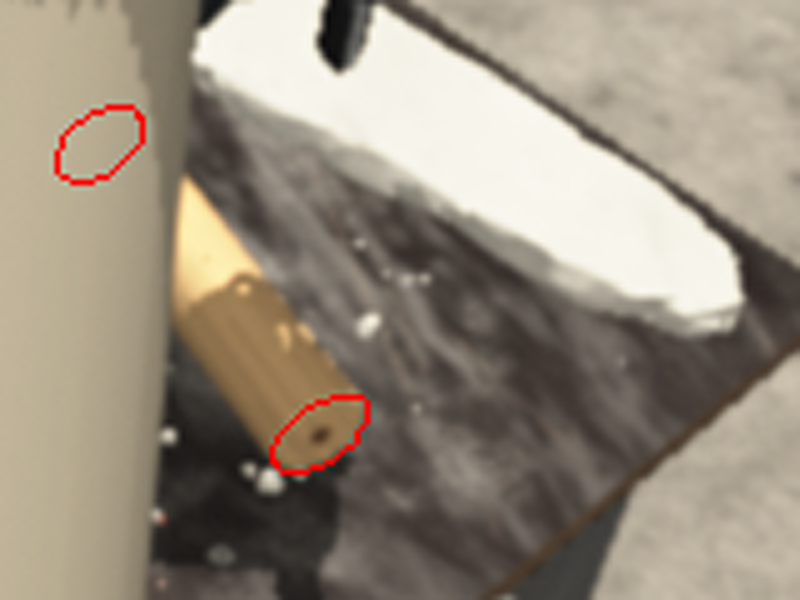

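The near end agrees to within about 1 px. I'll correct the pose and descend.

>>> {"op": "apply_moves", "data": {
  "targets": [
    [0,0,2,0],
    [0,0,3,0],
    [0,0,2,0],
    [0,0,0,0],
    [0,0,0,0]
  ]
}}

```text
time_s: 3.1
eef_pos: [514.8, -308.8, 131.8]
ee_rot: [0.0, 0.992, -0.123, 0.0]
force: [0.1, -0.0, 0.4]
grip_width: 1.002
```

```bash
python3 -c "
from h import *
go([518,-309.7,78],-0.2505)"
```

```text
t 3.1 pos [ 514.8 -308.8  131.8] yaw -0.2467 tilt [ 4.e-04 -6.e-04 -1.e+00] F [ 0.1 -0.   0.4] grip 1.002
turn tool z deg 0.22 | shift now-axes cm [0.33 0.01 5.38] | after-turn axes cm [0.33 0.   5.38]
```

>>> {"op": "apply_moves", "data": {
  "targets": [
    [0.3,0,2,0.2],
    [0,0,2,0],
    [0,0,1.3,0],
    [0,0,0,0],
    [0,0,0,0]
  ]
}}

```text
time_s: 3.6
eef_pos: [518.4, -309.1, 79.0]
ee_rot: [0.0, 0.992, -0.124, 0.001]
force: [0.0, -0.4, -0.3]
grip_width: 1.003
```

```bash
python3 -c "
from h import *
go([518,-309.7,78],-0.2505)"
```

```text
t 3.6 pos [ 518.4 -309.1   79. ] yaw -0.2492 tilt [ 0.0011 -0.001  -1.    ] F [ 0.  -0.4 -0.3] grip 1.003
turn tool z deg 0.07 | shift now-axes cm [-0.02  0.06  0.1 ] | after-turn axes cm [-0.02  0.06  0.1 ]
```

>>> {"op": "apply_moves", "data": {
  "targets": [
    [0,0,0,0],
    [0,0,0,0],
    [0,0,0,0],
    [0,0,0,0],
    [0,0,0,0],
    [0,0,0,0]
  ],
  "grip": 4.2,
  "force": 40
}}

```text
time_s: 4.2
eef_pos: [518.3, -308.9, 78.8]
ee_rot: [0.0, 0.992, -0.124, 0.0]
force: [-1.7, -0.2, 6.3]
grip_width: 0.524
```

```bash
python3 -c "
from h import *
go([518,-309.7,78],-0.2505)"
```

```text
t 4.2 pos [ 518.3 -308.9   78.8] yaw -0.2491 tilt [ 9.e-04 -9.e-04 -1.e+00] F [-1.7 -0.2  6.3] grip 0.524
turn tool z deg 0.08 | shift now-axes cm [-0.01  0.08  0.08] | after-turn axes cm [-0.01  0.08  0.08]
```

>>> {"op": "apply_moves", "data": {
  "targets": [
    [0,0,-1,0],
    [0,0,-2,0],
    [0,0,-3,0],
    [0,0,-3,0],
    [0,0,-3,0],
    [0,0,-2,0],
    [0,0,0,0]
  ],
  "grip": 3.8
}}

```text
time_s: 4.9
eef_pos: [518.6, -309.1, 220.8]
ee_rot: [0.001, 0.992, -0.124, 0.002]
force: [-0.8, -0.4, -2.6]
grip_width: 0.528
```

Run:
```python
from h import *
go(cr(0,0,220),CA)
from rig import capture
cv2.imwrite("pics/s2.png",capture("scene")["img"][:,:,::-1])
```

```text
t 4.9 pos [ 518.6 -309.1  220.8] yaw -0.249 tilt [ 0.0038 -0.0033 -1.    ] F [-0.8 -0.4 -2.6] grip 0.528
turn tool z deg -26.01 | shift now-axes cm [ 9.20e-01 -3.16e+01  2.00e-02] | after-turn axes cm [ 14.68 -27.99   0.09]
```

View pics/s2.png

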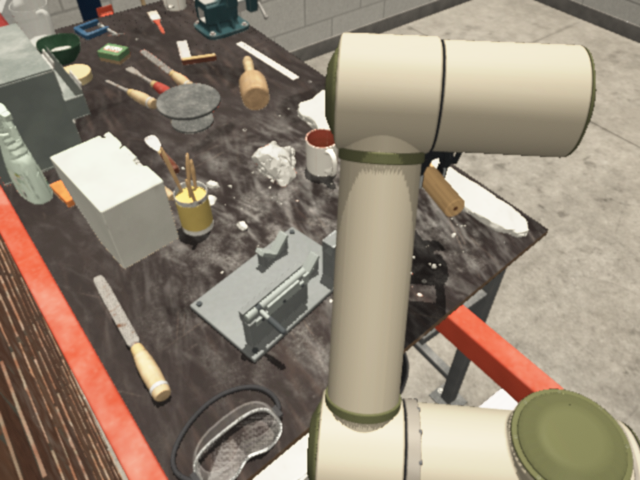

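The core is lifted in the jaws, level as far as I can see (scene pixel 445, 190). Next I turn and carry it over the cradle.

>>> {"op": "apply_moves", "data": {
  "targets": [
    [0,0,0,-4],
    [0,0,0,-6],
    [0,0,0,-6],
    [0,0,0,-6],
    [0,0,0,-4],
    [1.0,-1.8,0,0],
    [1.4,-2.7,0,0],
    [1.4,-2.7,0,0]
  ]
}}

```text
time_s: 5.75
eef_pos: [540.2, -229.4, 215.8]
ee_rot: [-0.001, 0.995, 0.102, -0.001]
force: [0.7, -0.3, -3.6]
grip_width: 0.526
```

>>> {"op": "apply_moves", "data": {
  "targets": [
    [1.4,-2.7,0,0],
    [1.4,-2.7,0,0],
    [1.4,-2.7,0,0],
    [1.4,-2.7,0,0],
    [1.4,-2.7,0,0],
    [1.4,-2.7,0,0],
    [1.0,-1.8,0,0],
    [0,0,0,0]
  ]
}}

```text
time_s: 6.55
eef_pos: [595.9, -32.6, 215.9]
ee_rot: [-0.001, 0.995, 0.104, -0.001]
force: [-0.2, -0.1, -4.1]
grip_width: 0.525
```

Run:
```python
from h import *
go(cr(0,0,220),CA)
```

```text
t 6.55 pos [595.9 -32.6 215.9] yaw 0.2076 tilt [-0.0031  0.0014 -1.    ] F [-0.2 -0.1 -4.1] grip 0.525
turn tool z deg 0.15 | shift now-axes cm [ 1.5  -2.5  -0.41] | after-turn axes cm [ 1.49 -2.5  -0.41]
```

>>> {"op": "apply_moves", "data": {
  "targets": [
    [0.7,-1.2,0,0],
    [0.7,-1.2,0,0],
    [0.1,-0.1,0,0],
    [0,0,0,0],
    [0,0,0,0]
  ]
}}

```text
time_s: 7.05
eef_pos: [605.6, -8.0, 217.8]
ee_rot: [0.0, 0.995, 0.102, -0.0]
force: [0.3, -1.0, -3.5]
grip_width: 0.525
```

Run:
```python
from h import *
go(cr(0,0,170),CA)
from rig import capture
for c in("top","scene"):cv2.imwrite(f"pics/{c}3.png",capture(c)["img"][:,:,::-1])
```

```text
t 7.05 pos [605.6  -8.  217.8] yaw 0.2043 tilt [-2.e-04 -1.e-04 -1.e+00] F [ 0.3 -1.  -3.5] grip 0.525
turn tool z deg -0.04 | shift now-axes cm [ 0.04 -0.29  4.78] | after-turn axes cm [ 0.04 -0.29  4.78]
```

View pics/top3.png

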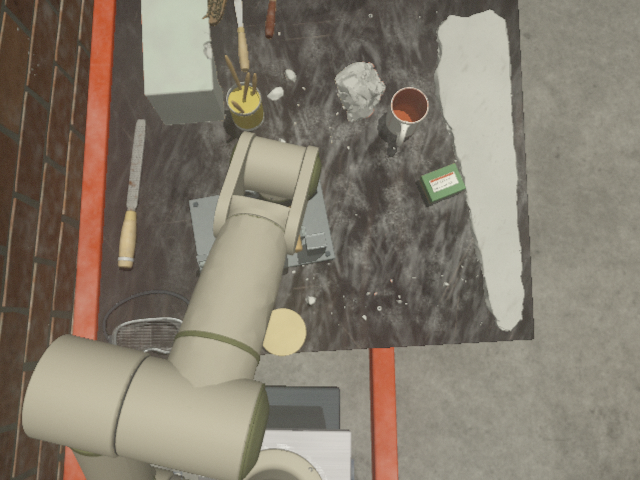

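View pics/scene3.png

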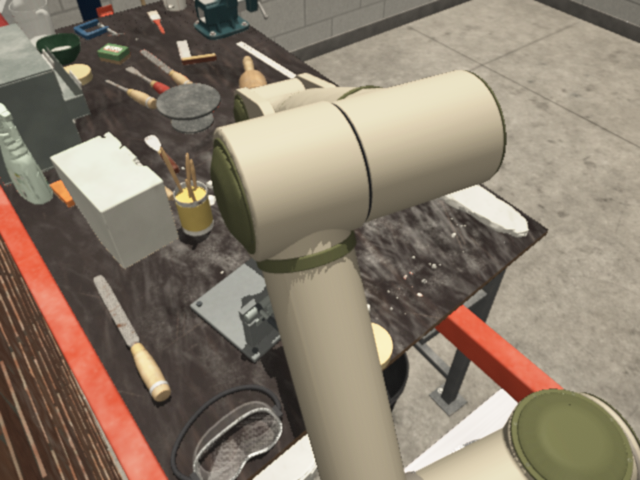

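The arm hides the cradle in both views, so I'll go by the fit and the force reading.

>>> {"op": "apply_moves", "data": {
  "targets": [
    [0,-0.3,2,0],
    [0,0,2,0],
    [0,0,2,0],
    [0,0,2,0],
    [0,0,1,0],
    [0,0,0,0],
    [0,0,0,0],
    [0,0,0,0]
  ]
}}

```text
time_s: 7.95
eef_pos: [605.6, -4.8, 129.1]
ee_rot: [0.0, 0.995, 0.102, 0.001]
force: [-0.2, 0.1, -3.0]
grip_width: 0.523
```

Run:
```python
from h import *
go(cr(0,0,118),CA)
```

```text
t 7.95 pos [605.6  -4.8 129.1] yaw 0.2046 tilt [ 2.1e-03 -4.0e-04 -1.0e+00] F [-0.2  0.1 -3. ] grip 0.523
turn tool z deg -0.02 | shift now-axes cm [-0.03  0.02  1.11] | after-turn axes cm [-0.03  0.02  1.11]
```

>>> {"op": "apply_moves", "data": {
  "targets": [
    [0,0,0.4,0],
    [0,0,0.3,0],
    [0,0,0.2,0],
    [0,0,0,0],
    [0,0,0,0]
  ]
}}

```text
time_s: 8.45
eef_pos: [605.1, -4.7, 118.9]
ee_rot: [-0.0, 0.995, 0.102, -0.0]
force: [-0.7, 0.1, -2.8]
grip_width: 0.529
```

>>> {"op": "apply_moves", "data": {
  "targets": [
    [0,0,0.1,0],
    [0,0,0.1,0],
    [0,0,0,0]
  ]
}}

```text
time_s: 8.75
eef_pos: [605.4, -4.9, 117.3]
ee_rot: [0.0, 0.995, 0.102, 0.0]
force: [-0.2, -1.5, -0.7]
grip_width: 0.526
```

>>> {"op": "apply_moves", "data": {
  "targets": [
    [0,0,0.05,0],
    [0,0,0,0]
  ]
}}

```text
time_s: 8.95
eef_pos: [605.4, -5.0, 117.1]
ee_rot: [0.0, 0.995, 0.102, 0.001]
force: [-1.6, -3.3, 4.7]
grip_width: 0.522
```

>>> {"op": "apply_moves", "data": {
  "targets": [
    [0,0,0.05,0],
    [0,0,0,0]
  ]
}}

```text
time_s: 9.15
eef_pos: [605.5, -5.1, 116.9]
ee_rot: [0.001, 0.995, 0.102, 0.001]
force: [-1.9, -4.5, 7.4]
grip_width: 0.525
```

Contact is on the left arm of the V (Fy -4.5). I'll nudge right about 1 mm and keep lowering.

>>> {"op": "apply_moves", "data": {
  "targets": [
    [0,0.05,0,0],
    [0,0.05,0,0],
    [0,0,0,0]
  ]
}}

```text
time_s: 9.45
eef_pos: [605.7, -5.8, 116.3]
ee_rot: [0.0, 0.995, 0.102, 0.001]
force: [1.6, -2.7, 4.2]
grip_width: 0.522
```

>>> {"op": "apply_moves", "data": {
  "targets": [
    [0,0,0.05,0],
    [0,0,0,0]
  ]
}}

```text
time_s: 9.65
eef_pos: [605.7, -5.9, 116.1]
ee_rot: [0.0, 0.995, 0.102, 0.001]
force: [0.7, -3.8, 8.0]
grip_width: 0.531
```

>>> {"op": "apply_moves", "data": {
  "targets": [
    [0,0.05,0,0],
    [0,0,0,0]
  ]
}}

```text
time_s: 9.85
eef_pos: [605.8, -6.3, 115.8]
ee_rot: [0.0, 0.995, 0.102, 0.001]
force: [1.1, -2.1, 5.4]
grip_width: 0.526
```

>>> {"op": "apply_moves", "data": {
  "targets": [
    [0,0.03,0.02,0],
    [0,0,0,0]
  ]
}}

```text
time_s: 10.05
eef_pos: [605.8, -6.3, 115.8]
ee_rot: [0.0, 0.995, 0.102, 0.001]
force: [0.2, -1.4, 5.7]
grip_width: 0.527
```

The TCP height is as expected for seated (115.8). I'll release gently.

>>> {"op": "apply_moves", "data": {
  "targets": [
    [0,0,0,0],
    [0,0,0,0],
    [0,0,0,0]
  ],
  "grip": 4.8,
  "force": 20
}}

```text
time_s: 10.35
eef_pos: [605.1, -6.2, 114.7]
ee_rot: [-0.0, 0.995, 0.102, -0.001]
force: [0.2, -1.1, 0.5]
grip_width: 0.561
```

>>> {"op": "apply_moves", "data": {
  "targets": [
    [0,0,0,0],
    [0,0,0,0],
    [0,0,0,0],
    [0,0,0,0]
  ],
  "grip": 7
}}

```text
time_s: 10.75
eef_pos: [605.5, -6.4, 115.2]
ee_rot: [-0.0, 0.995, 0.102, -0.0]
force: [-0.6, 0.5, 0.4]
grip_width: 0.82
```

>>> {"op": "apply_moves", "data": {
  "targets": [
    [0,0,-1,0],
    [0,0,-2,0],
    [0,0,-3,0],
    [0,0,-3,0],
    [0,0,-3,0],
    [-2,-3,0,0],
    [-3,-3,0,0]
  ]
}}

```text
time_s: 11.45
eef_pos: [544.2, 42.4, 236.5]
ee_rot: [0.0, 0.995, 0.102, 0.001]
force: [-0.0, 1.0, -0.8]
grip_width: 0.818
```

Run:
```python
from h import *
go(cr(-127,157,180),CA)
```

```text
t 11.45 pos [544.2  42.4 236.5] yaw 0.2036 tilt [ 2.9e-03 -2.0e-04 -1.0e+00] F [-0.   1.  -0.8] grip 0.818
turn tool z deg -0.08 | shift now-axes cm [-7.71 -9.8   5.62] | after-turn axes cm [-7.69 -9.81  5.62]
```

>>> {"op": "apply_moves", "data": {
  "targets": [
    [-2.5,-3.3,0,0],
    [-2.6,-3.3,0,0],
    [-2.6,-3.3,1,0],
    [0,0,0,0],
    [0,0,0,0]
  ],
  "grip": 4
}}

```text
time_s: 11.95
eef_pos: [448.8, 123.8, 226.1]
ee_rot: [0.0, 0.995, 0.103, 0.001]
force: [0.8, -0.7, 0.7]
grip_width: 0.473
```

```bash
sed -i 's/605.4,-5.1,0/605.7,-6.3,0/' h.py
python3 - <<'E'
from h import *
go(cr(-127,157,180),CA)
from rig import capture
for c in("top","scene"):cv2.imwrite(f"pics/{c}4.png",capture(c)["img"][:,:,::-1])
a=cv2.imread("pics/top4.png")[155:305,165:365];b=cv2.imread("pics/scene4.png")[215:365,175:375]
cv2.imwrite("pics/c4.png",cv2.resize(np.hstack([a,b]),(800,300),interpolation=cv2.INTER_CUBIC))
E
```

```text
t 11.95 pos [448.8 123.8 226.1] yaw 0.2059 tilt [ 1.5e-03 -1.0e-04 -1.0e+00] F [ 0.8 -0.7  0.7] grip 0.473
turn tool z deg 0.05 | shift now-axes cm [0.01 0.23 4.61] | after-turn axes cm [0.01 0.23 4.61]
```

View pics/top4.png

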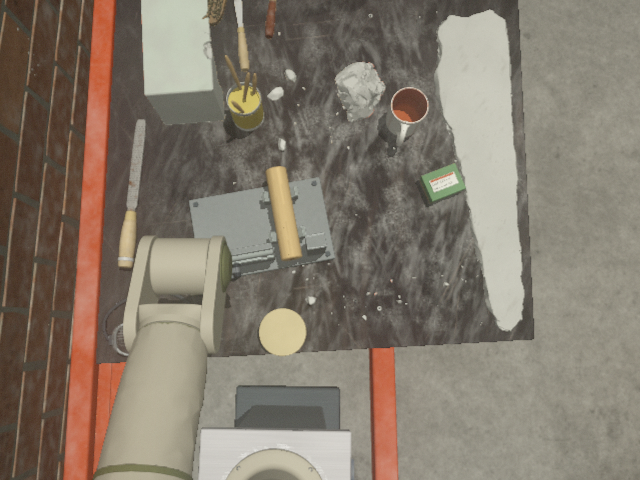

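View pics/scene4.png

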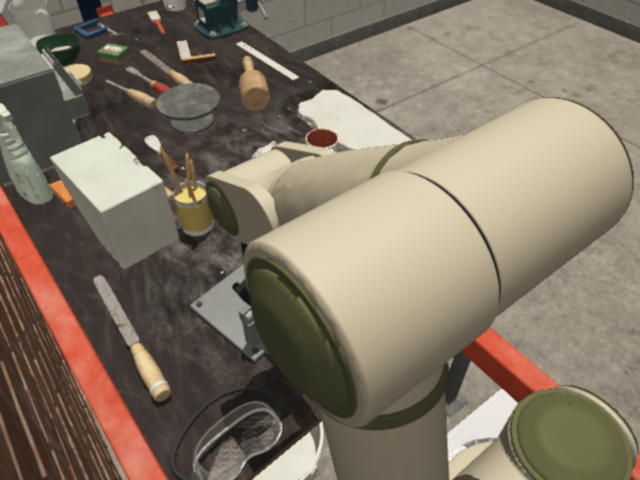

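The core lies in the V supports at top pixel ~(284, 213). I'll fit its pose to check.

```bash
cat > fitcore.py <<'E'
from h import *
from scipy.optimize import minimize
import sys
im=cv2.imread(sys.argv[1]); hsv=cv2.cvtColor(im,cv2.COLOR_BGR2HSV)
m=cv2.inRange(hsv,(10,60,80),(30,255,255)); k=np.zeros_like(m);k[160:265,262:305]=255;m&=k
m=cv2.morphologyEx(m,cv2.MORPH_OPEN,np.ones((3,3)))
t=np.linspace(0,2*np.pi,40)
def mask(p):
    Q=np.array([(s*100,23*np.cos(u),60+23*np.sin(u)) for s in(-1,1) for u in t])@rz(p[2]/50).T+[p[0],p[1],0]
    h=cv2.convexHull((proj("top",Q)*16).astype(np.float32)).astype(np.int32)
    mm=np.zeros((480,640),np.uint8);cv2.fillConvexPoly(mm,h,255,cv2.LINE_AA,4);return mm
x=[C0[0],C0[1],CA*50];S=[x]+[[x[i]+(6 if i==j else 0) for i in range(3)] for j in range(3)]
o=minimize(lambda p:np.abs(mask(p).astype(float)-m).sum(),x,method="Nelder-Mead",options=dict(initial_simplex=S))
d=rz(CA).T@(np.array([o.x[0],o.x[1],0])-C0)
print("core world",o.x[:2].round(1),"yaw",round(o.x[2]/50,3),"in cradle",d.round(1),"misfit",round(o.fun/m.sum(),3))
E
python3 fitcore.py pics/top4.png
```

```text
core world [605.6  -5.6] yaw 0.205 in cradle [0.  0.7 0. ] misfit 0.075
```

The core is seated at the expected pose. Now down to the lever handle.

>>> {"op": "apply_moves", "data": {
  "targets": [
    [0,0.2,2,0],
    [0,0,3,0],
    [0,0,2,0],
    [0,0,1,0],
    [0,0,0,0],
    [0,0,0,0]
  ]
}}

```text
time_s: 12.65
eef_pos: [450.0, 121.2, 146.0]
ee_rot: [0.0, 0.995, 0.102, 0.001]
force: [-0.2, 0.3, 0.7]
grip_width: 0.468
```

Run:
```python
from h import *
go(cr(-127,157,144),CA)
```

```text
t 12.65 pos [450.  121.2 146. ] yaw 0.2042 tilt [ 0.0013  0.     -1.    ] F [-0.2  0.3  0.7] grip 0.468
turn tool z deg -0.05 | shift now-axes cm [-0.05 -0.04  0.2 ] | after-turn axes cm [-0.05 -0.04  0.2 ]
```

>>> {"op": "apply_moves", "data": {
  "targets": [
    [-0.05,0,0.2,0],
    [0,0,0,0],
    [0,0,0,0],
    [0,0,0,0],
    [0,0,0,0],
    [0,0,0,0]
  ],
  "grip": 0.6,
  "force": 25
}}

```text
time_s: 13.25
eef_pos: [449.0, 121.4, 143.6]
ee_rot: [0.0, 0.995, 0.102, 0.0]
force: [0.2, 1.3, 5.6]
grip_width: 0.13
```

>>> {"op": "apply_moves", "data": {
  "targets": [
    [-0.05,0,-0.4,0],
    [-0.02,0,-0.4,0],
    [0.07,0,-0.8,0],
    [0.2,0,-0.8,0],
    [0,0,0,0]
  ]
}}

```text
time_s: 13.75
eef_pos: [450.4, 121.8, 168.0]
ee_rot: [0.0, 0.995, 0.102, -0.001]
force: [-3.5, -1.3, -1.4]
grip_width: 0.126
```

Run:
```python
from h import *
go(cr(-125.3,157,113+54),CA)
```

```text
t 13.75 pos [450.4 121.8 168. ] yaw 0.2048 tilt [-1.2e-03 -3.0e-04 -1.0e+00] F [-3.5 -1.3 -1.4] grip 0.126
turn tool z deg -0.01 | shift now-axes cm [0.07 0.   0.1 ] | after-turn axes cm [0.07 0.   0.1 ]
```

>>> {"op": "apply_moves", "data": {
  "targets": [
    [0.34,0,-0.74,0],
    [0.46,0,-0.68,0],
    [0.56,0,-0.6,0],
    [0.66,0,-0.5,0],
    [0.3,0,-0.2,0],
    [0,0,0,0],
    [0,0,0,0]
  ]
}}

```text
time_s: 14.45
eef_pos: [473.8, 126.6, 194.7]
ee_rot: [-0.0, 0.995, 0.102, 0.001]
force: [-1.3, -0.6, -1.6]
grip_width: 0.126
```

Run:
```python
from h import *
go(cr(-102,157,139.8+54),CA)
from rig import capture
for c in("top","scene"):cv2.imwrite(f"pics/{c}5.png",capture(c)["img"][:,:,::-1])
```

```text
t 14.45 pos [473.8 126.6 194.7] yaw 0.2045 tilt [ 1.7e-03  3.0e-04 -1.0e+00] F [-1.3 -0.6 -1.6] grip 0.126
turn tool z deg -0.03 | shift now-axes cm [ 0.01 -0.01  0.09] | after-turn axes cm [ 0.01 -0.01  0.09]
```

View pics/top5.png

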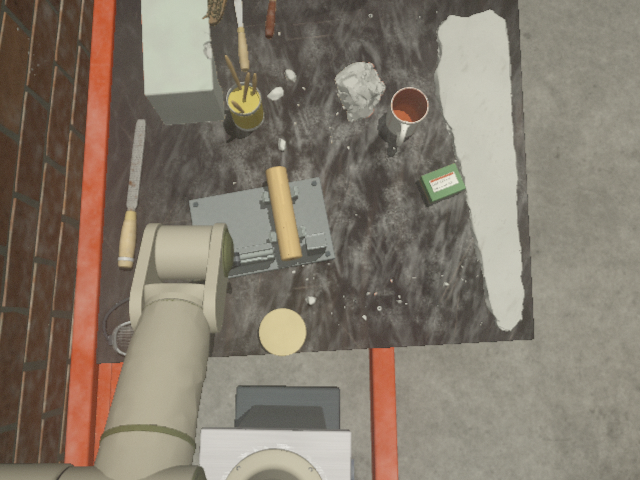

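The lever is up (about 1.27 rad) and the core is undisturbed. I slide the bolt.

>>> {"op": "apply_moves", "data": {
  "targets": [
    [0,0.5,0,0],
    [0,0.8,0,0],
    [0,0.8,0,0],
    [0,0.8,0,0],
    [0,0.8,0,0],
    [0,0.8,0,0],
    [0,0.5,0,0],
    [0,0,0,0]
  ]
}}

```text
time_s: 15.35
eef_pos: [483.9, 76.5, 194.5]
ee_rot: [0.001, 0.995, 0.102, 0.0]
force: [0.8, -2.5, -1.7]
grip_width: 0.126
```

Run:
```python
from h import *
go(cr(-102,157-105,139.8+54),CA)
```

```text
t 15.35 pos [483.9  76.5 194.5] yaw 0.204 tilt [ 6.0e-04 -1.1e-03 -1.0e+00] F [ 0.8 -2.5 -1.7] grip 0.126
turn tool z deg -0.06 | shift now-axes cm [0.05 5.39 0.07] | after-turn axes cm [0.04 5.39 0.07]
```

>>> {"op": "apply_moves", "data": {
  "targets": [
    [0,0.7,0,0],
    [0,0.8,0,0],
    [0,0.8,0,0],
    [0,0.8,0,0],
    [0,0.8,0,0],
    [0,0.8,0,0],
    [0,0.7,0,0],
    [0,0,0,0]
  ]
}}

```text
time_s: 16.15
eef_pos: [494.8, 23.5, 194.4]
ee_rot: [0.001, 0.995, 0.102, 0.0]
force: [1.8, -2.8, -1.6]
grip_width: 0.128
```

Run:
```python
from h import *
go(cr(-102,157-105,139.8+54),CA)
from rig import capture
for c in("top","scene"):cv2.imwrite(f"pics/{c}6.png",capture(c)["img"][:,:,::-1])
a=cv2.imread("pics/top6.png")[180:300,180:340];cv2.imwrite("pics/c6.png",cv2.resize(a,(800,600),interpolation=cv2.INTER_CUBIC))
```

```text
t 16.15 pos [494.8  23.5 194.4] yaw 0.2039 tilt [ 2.0e-04 -1.1e-03 -1.0e+00] F [ 1.8 -2.8 -1.6] grip 0.128
turn tool z deg -0.06 | shift now-axes cm [ 0.05 -0.03  0.06] | after-turn axes cm [ 0.05 -0.03  0.06]
```

View pics/c6.png

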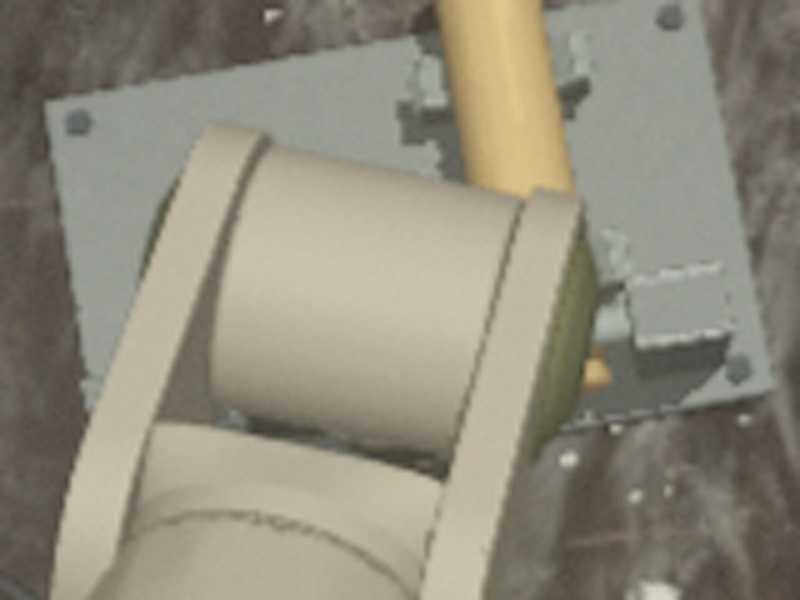

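View pics/scene6.png

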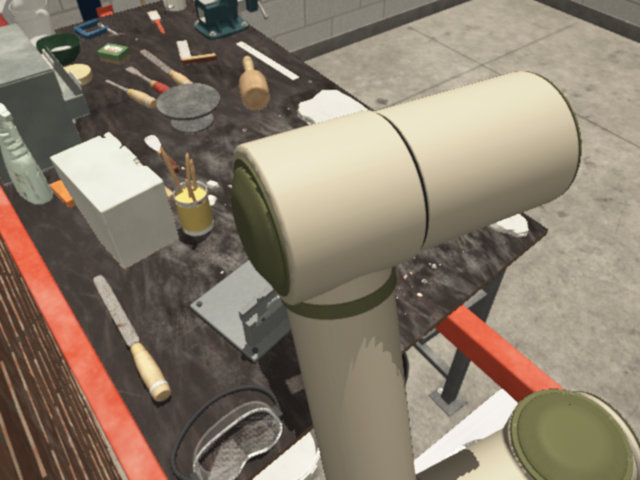

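The bolt enters the keeper at crop pixel (610, 325). I'll look for the locking gap in the first pictures.

Run:
```python
from h import *
out=[]
for c,(x,y,w,h) in (("scene",(235,255,80,60)),("top",(190,230,100,50))):
    im=cv2.imread(f"pics/{c}0.png")[y:y+h,x:x+w]; k=8
    im=cv2.resize(im,None,fx=k,fy=k,interpolation=cv2.INTER_CUBIC)
    for yy in (157,60,52,44,36,190):
        for z in (105,115):
            q=(proj(c,cr(-100,yy,z))[0]-[x,y]+.5)*k
            cv2.circle(im,tuple(int(v) for v in q),3,(0,0,255) if z==105 else (255,0,0),1)
    cv2.imwrite(f"pics/gap_{c}.png",im)
```

```text
(no output)
```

View pics/gap_scene.png

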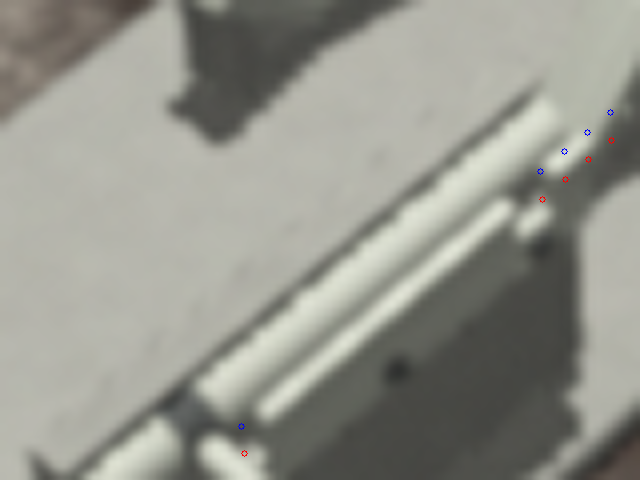

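View pics/gap_top.png

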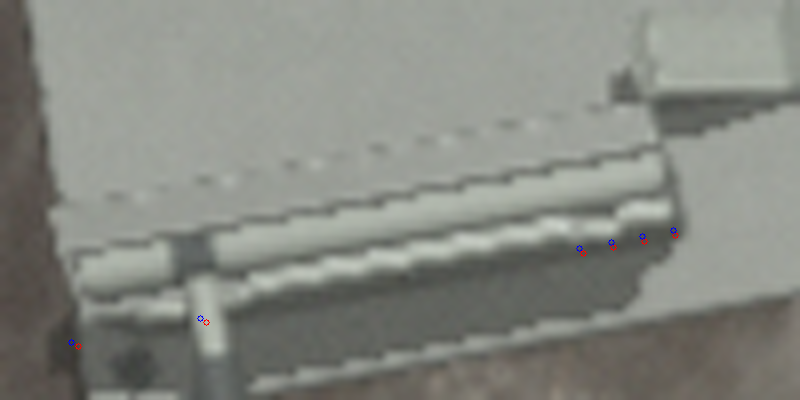

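The gap appears around travel 0.102–0.105 (top crop at x≈605). I'll feel for it here.

>>> {"op": "apply_moves", "data": {
  "targets": [
    [-0.3,0,0.2,0],
    [-0.66,0,0.5,0],
    [-0.56,0,0.6,0],
    [0,0,0,0]
  ]
}}

```text
time_s: 16.65
eef_pos: [479.1, 21.5, 181.0]
ee_rot: [0.0, 0.995, 0.102, -0.0]
force: [2.8, -1.8, 1.5]
grip_width: 0.127
```

>>> {"op": "apply_moves", "data": {
  "targets": [
    [-0.23,0,0.34,0],
    [-0.23,0,0.34,0],
    [0,0,0,0]
  ]
}}

```text
time_s: 16.95
eef_pos: [475.0, 20.7, 174.5]
ee_rot: [-0.0, 0.995, 0.102, -0.0]
force: [2.3, -1.0, 2.9]
grip_width: 0.129
```

>>> {"op": "apply_moves", "data": {
  "targets": [
    [-0.17,0,0.37,0],
    [-0.17,0,0.37,0],
    [0,0,0,0]
  ]
}}

```text
time_s: 17.25
eef_pos: [471.7, 20.0, 167.0]
ee_rot: [-0.0, 0.995, 0.102, -0.0]
force: [2.2, -1.4, 1.7]
grip_width: 0.129
```

Run:
```python
from h import *
go(cr(-125.3,157-105,113+54),CA)
```

```text
t 17.25 pos [471.7  20.  167. ] yaw 0.2047 tilt [-4.e-04  1.e-04 -1.e+00] F [ 2.2 -1.4  1.7] grip 0.129
turn tool z deg -0.02 | shift now-axes cm [0.05 0.1  0.  ] | after-turn axes cm [0.05 0.1  0.  ]
```

>>> {"op": "apply_moves", "data": {
  "targets": [
    [-0.1,0,0.4,0],
    [-0.1,0,0.4,0],
    [-0.05,0,0.4,0],
    [-0.02,0,0.4,0],
    [0,0,0,0]
  ]
}}

```text
time_s: 17.75
eef_pos: [469.0, 19.4, 150.7]
ee_rot: [-0.0, 0.995, 0.102, -0.0]
force: [1.2, -2.9, 1.8]
grip_width: 0.126
```

>>> {"op": "apply_moves", "data": {
  "targets": [
    [0.02,0,0.4,0],
    [0.05,0,0.4,0],
    [0,0,0,0],
    [0,0,0,0]
  ]
}}

```text
time_s: 18.15
eef_pos: [469.9, 19.6, 143.6]
ee_rot: [0.0, 0.995, 0.102, -0.0]
force: [-2.1, -0.5, 11.4]
grip_width: 0.13
```

```bash
python3 - <<'E'
from h import *
go(cr(-127.3,157-105,89+54),CA)
from rig import capture
for c in("top","scene"):cv2.imwrite(f"pics/{c}7.png",capture(c)["img"][:,:,::-1])
E
python3 fitcore.py pics/top7.png
```

```text
t 18.15 pos [469.9  19.6 143.6] yaw 0.2048 tilt [-1.e-04 -1.e-04 -1.e+00] F [-2.1 -0.5 11.4] grip 0.13
turn tool z deg -0.01 | shift now-axes cm [0.04 0.1  0.06] | after-turn axes cm [0.04 0.1  0.06]
core world [610.4  -4.8] yaw 0.21 in cradle [4.9 0.5 0. ] misfit 0.36
```

View pics/top7.png

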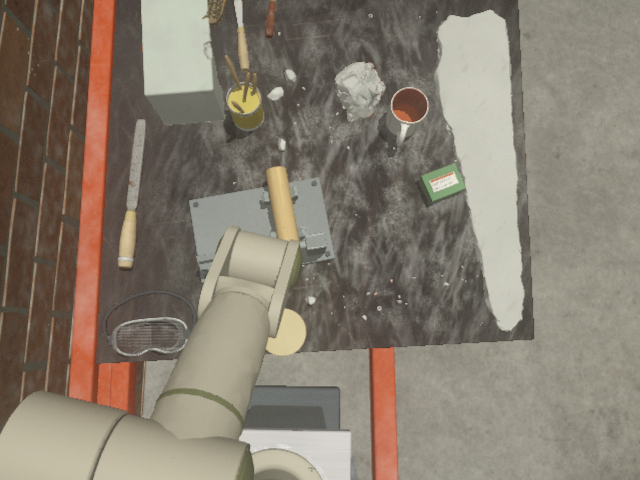

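The lever is down on its stop: same height as at the start, with 11 N of resistance. Releasing.

>>> {"op": "apply_moves", "data": {
  "targets": [
    [0,0,-0.05,0],
    [0,0,0,0],
    [0,0,0,0],
    [0,0,0,0]
  ],
  "grip": 3
}}

```text
time_s: 18.65
eef_pos: [469.6, 19.7, 143.4]
ee_rot: [-0.0, 0.995, 0.102, -0.0]
force: [0.6, -0.0, -0.6]
grip_width: 0.353
```

>>> {"op": "apply_moves", "data": {
  "targets": [
    [0,0,-1,0],
    [0,0,-2,0],
    [0,0,-3,0],
    [0,0,-4,0],
    [-1,-3,-3,0],
    [-1,-4,-2,0],
    [-1,-4,0,0],
    [0,-4,0,0]
  ]
}}

```text
time_s: 19.45
eef_pos: [408.7, 161.5, 295.2]
ee_rot: [-0.0, 0.995, 0.102, 0.001]
force: [0.8, 0.6, 0.8]
grip_width: 0.352
```

>>> {"op": "apply_moves", "data": {
  "targets": [
    [0,-4,0,0],
    [0,-4,0,0],
    [0,-3,0,0],
    [0,-2,0,0],
    [0,0,0,0],
    [0,0,0,0]
  ]
}}

```text
time_s: 20.05
eef_pos: [383.5, 287.4, 294.0]
ee_rot: [0.0, 0.995, 0.103, 0.0]
force: [-0.2, -0.8, -0.7]
grip_width: 0.352
```

```bash
python3 - <<'E'
from h import *
go(cr(-127.3,157-105,89+54),CA)
from rig import capture
for c in("top","scene"):cv2.imwrite(f"pics/{c}8.png",capture(c)["img"][:,:,::-1])
im=cv2.imread("pics/top8.png")
for tr in(97,105,113):
    for r in(26,70):
        q=proj("top",cr(-80-r*np.cos(.17),157-tr,97-r*np.sin(.17)))[0];print(tr,r,q.round(1))
cv2.imwrite("pics/c8.png",cv2.resize(im[180:300,180:340],(800,600),interpolation=cv2.INTER_CUBIC))
E
python3 fitcore.py pics/top8.png
```

```text
t 20.05 pos [383.5 287.4 294. ] yaw 0.2054 tilt [ 1.e-04 -2.e-04 -1.e+00] F [-0.2 -0.8 -0.7] grip 0.352
turn tool z deg 0.02 | shift now-axes cm [ 3.04 28.07 15.11] | after-turn axes cm [ 3.05 28.07 15.11]
97 26 [263.3 264.5]
97 70 [267.2 285.5]
105 26 [267.1 263.8]
105 70 [271.  284.8]
113 26 [271.  263.1]
113 70 [274.8 284.1]
core world [605.8  -5.6] yaw 0.202 in cradle [0.2 0.6 0. ] misfit 0.172
```

View pics/c8.png

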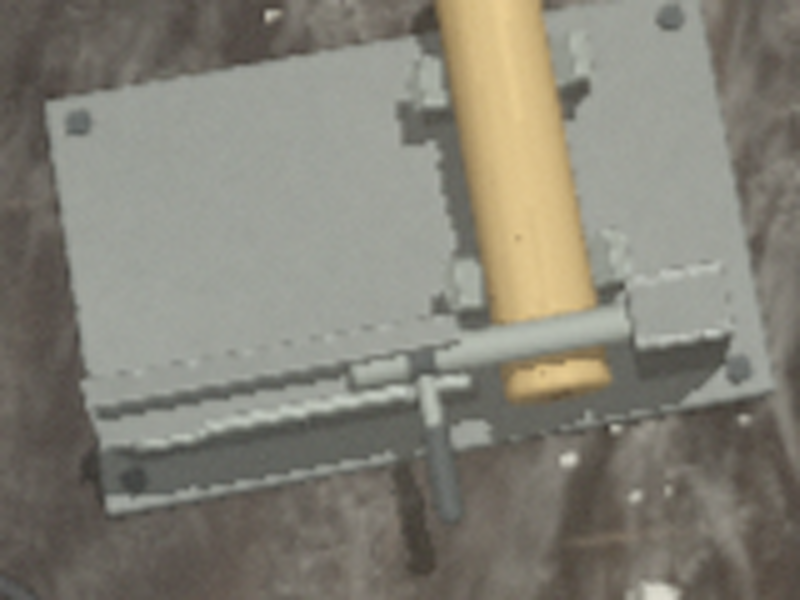

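View pics/scene8.png

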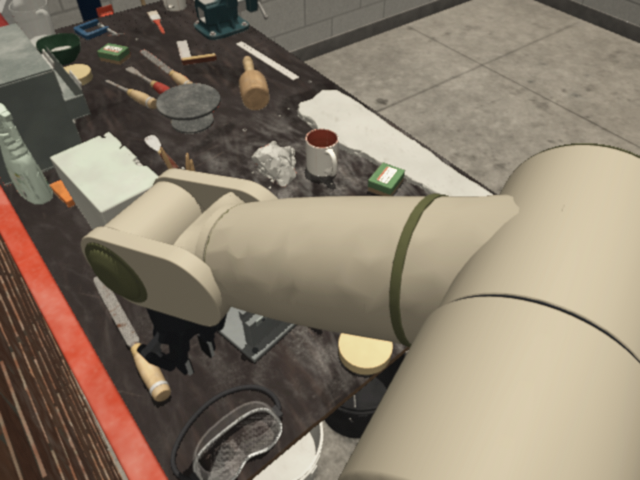

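The handle tip shows at top pixel (270, 284), which matches lever fully down at a travel of about 104 mm. The bolt crosses the core and enters the keeper, the core is still seated, and the arm is clear. I'll hand in.

```bash
python3 -c "
from rig import ctrl
print(ctrl.finish_job())"
```

```text
the job is handed in; nothing more can be done
None
```

The core lies in both V supports, the bolt is across with its tip in the keeper, and the lever is down in the locking gap. I let go of everything and handed the job in at about 20 s; no verdict was reported.

- **Core:** I lowered it with about 8 N at most on the wrist and nudged it roughly 1.5 mm sideways to centre it. The last picture puts it within about 0.2 mm lengthwise and 0.6 mm sideways of the seat, and parallel to about 0.003 rad. That fit is looser than the earlier one (misfit 0.17 against 0.075) because the bolt now hides part of the core. The seat position includes a correction of about 1.2 mm taken from where the core settled, so the sideways figure is not fully independent.
- **Bolt and lever:** The gap was found on the first try, at a travel of about 104 mm. The lever came down to its starting height and stopped there, with 11 N of resistance. In the last top picture the handle tip is at (270, 284), matching the predicted position for lever down at that travel.
- **Not checked:** I did not tug the bolt sideways to test the lock. The arm hid the cradle in the scene camera, so the final check rests on the top camera alone.

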